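# Pull the cap hopper's high hatch down with the hook pole

## Robot

A 6-joint arm with a two-finger parallel gripper is mounted at the origin on a cart in front of the work surface, level with it; the furniture and walls round the work are solid. World frame = base frame: x ahead of the robot, y to its left, z up, the work surface at z = 0. Lengths are in m, angles in rad, forces in N, time in s.
With the tool pointing down it reaches from about 0.375 to 0.975 m from the base axis. Payload 3.8 kg.
Tool frame: the origin (TCP) lies at the very end of the fingers, on their centre line; the grasp point (between the pads) lies 19 mm behind it; z points along the fingers, y is the line along which they close (so a half turn about z gives the same grasp; the last joint's range is limited). The gripper opens to 85 mm and grips with 20 to 120 N. Pads are 22 mm wide; open, the fingers measure 114 mm over their backs; the gripper's body (76 mm by 85 mm) begins 54 mm behind the grasp point. The pads swing forward as they close: fully open they stand 13 mm farther back than shut.
Start: joints at [1.07, 0.264, 1.604, -0, 1.274, -0.037], TCP at [0.302, 0.604, 0.231] pointing down, gripper open.
Joint ranges: [-2.63, 2.63], [-0.94, 2.18], [0.31, 2.57], [-1.31, 4.45], [0, 2.66], [-2.55, 2.55]. Speed limits (rad/s): [2.57, 2.57, 3.14, 3.14, 3.14, 3.14].

## Interface

Orientations are given as [roll, pitch, yaw] about the fixed x, y, z axes, in that order (R = Rz(yaw) Ry(pitch) Rx(roll)).
In Python, from plant import robot, optics, order, models gives the robot as it stands.
- The arm moves only by the tool arm_command, never from a script. Its argument "series" is one flat list of numbers, 6 for each row, row after row: the shift along the tool's x, y, z in cm, then the turn, a rotation vector about the tool's x, y, z in degrees. A call has 1 to 20 rows; each row is the pose to reach, as a shift and turn from the pose commanded when the call began, along the tool's axes at that moment; what a row does not reach only later rows make up. A row lasts 1/12 s, in which the tool goes at most 41.7 mm and 7.16 degrees, less where a joint would pass 70% of its speed; a pose out of reach is approached as far as the arm can. A call with a gripper value outside its range is refused whole. "gripper" is the opening, from 0 (shut) to 1 (fully open), set as the call begins (left out, the last holds). The fingers move at their own pace and stop on an object; "newtons" is the grip in N (left out, the last holds). Time passes only in rows, so rows that repeat a pose let the fingers close. It gives the time, the measured TCP pose, the force, the opening and the grip force at its end, in the units of the state.
- robot.observe(): the state, without advancing time (a new reading comes with each control period).
- optics.snapshot(name): name is "scene" or "top" or "wrist"; returns (picture, depth): 400x640x3 uint8, blue, green, red; 400x640 float32, m along the optical axis (not along the pixel's ray), 0 where there is no reading.
- optics.get_calibration(name): a dict with "intrinsics" (3x3 intrinsics, pixels), "R" (3x3) and "t" (3): a world point X has camera coordinates R X + t. Camera axes: x right, y down, z forward; pixel columns grow to the right and rows downward; lengths in m; the calibration is good to about 2 mm. A picture is of the moment at which its call begins: read the wrist's pose just before it. get_calibration takes no time and is no camera call; for the wrist camera it gives the pose at the moment of the call.
- order.job_done(): hands the job in; it is judged then, once.
Trained networks look in the newest picture that a camera, given by its name, has taken for a name from the list of things; names that differ only in an ending like _2 or _b are one class to them, and where a whole thing is asked for, a point or a joint stands for the part that bears it (a point fixed in the world has none). Each returns a list of dicts, best first, with "p" (0 to 1); they miss things now and then, are a little off and sometimes report something else, mostly with a low value. They report only what shows in the picture. A call takes as long as a camera call.
- models.look_for(camera, target): "point" ([column, row] in pixels, amid what is visible of it).
- models.tip_of(camera, target): "point" ([column, row] in pixels: a listed point, or the origin of a listed thing).
The state is a dict: "clock": time; "joint_positions": joint angles; "qd": joint speeds; "joint_efforts": joint torques, N m; "ee_pos": TCP position; "orientation": TCP orientation; "wrist_force": force on the tool from outside, world axes, zero at the start; "moment": the same for the moment, N m; "finger_gap": finger opening in m; "finger_force": force on a finger pad.
Only numpy, scipy, OpenCV 4.12 (cv2) and the standard library are available. Lean on these libraries where they do the work, as an engineer would, in place of code of your own. Each camera call takes 0.05 s, during which the arm holds its last target. There are 200 camera calls.

## Task

Open the cap hopper: pick up the hook pole, put its bent end through the eye on the closed front hatch and pull the hatch down on its hinge to its stop, where it lies about level. Then unhook the pole and lay it flat on the bench, clear of the hopper.

Things in the scene. Friction and masses are not known exactly. Their poses are not given: they have to be found in the camera images.
- hook_pole: Hook pole lying flat on the bench (a plain straight rod lies near by): black handle 120 long, 24 wide, 30 tall, then an 8 mm dark steel rod with a square sideways bend; 0.13 kg. Origin: centre of the handle's underside; x towards the hook, z up. The rod runs to x = 155 mm at z = 15 mm; there the hook finger, 8 mm thick, points 54 mm to -y. Grip the handle's middle across its 24 mm.
- hook_root (a point): The corner of the pole where rod and hook finger meet, on their centre lines: (155, 0, 15) mm in the pole's frame.
- hook_mid (a point): Middle of the hook finger, on its centre line: (155, -27, 15) mm in the pole's frame.
- hook_tip (a point): The free round end of the hook finger: (155, -54, 15) mm in the pole's frame.
- hatch (a joint): Angle of the hopper's aluminium front hatch (166 mm wide, 132 high), hinged along its lower edge, rad: 0 shut (upright), 1.5 at its stop (nearly level), having swung out and down towards the robot. Starts 0 to 0.2. The stiff hinge leaves it where it is let go; moving it takes 1 to 3 N at the eye.
- hatch_hinge (a point): Middle of the hatch's hinge line (along y), 167 mm above the bench on the front face of the fixed grey hopper: a box 140 mm deep, 180 wide, from 150 to 329 mm above the bench, on a central post with a 130 x 120 mm foot, its front turned to the robot within 15 degrees. Frame: x into the hopper, z up along the hatch; it turns with the hatch (level when shut).
- hatch_eye (a point): Centre of the dark ring eye on the hatch's outside, in the hinge's frame 100 mm up (z) and 28 mm out (-x); 267 mm above the bench when shut. The hole opens sideways along y, parallel to the hinge: 33 mm clear, bar 6 mm, 46 mm over all. y points left as one faces the hopper: the finger goes in from the left, towards -y, and can turn in the eye. The frame turns with the hatch.

How it is judged:
By the outcome, as a careful person would: the job done as asked, in the order asked, and still so for the second after the job is handed in, with the robot touching nothing.
It also fails if it takes over 45 s, if anything falls off the work surface, if the arm or the gripper's body presses on something with over 40 N, if the wrist force passes 120 N, or if a joint passes its speed limit or range.

## Working session

There is one attempt and no reset: what is moved stays moved. The work goes in short steps, Python scripts to look and compute and a tool call to move; the robot and the scene stay as the last step left them, time stands still between calls to the robot, and variables do not carry over. Pictures are saved under pics/ and viewed, at most 10 in all, crops included, and the job is handed in when it is done.

Besides the shell and the picture viewer there is one more tool, called after "Call:" as name(argument=value, ...) on one line, values as JSON. arm_command: Moves the arm, as the interface text tells. Its arguments: {"type":"object","properties":{"series":{"type":"array","items":{"type":"number"}},"gripper":{"type":"number"},"newtons":{"type":"number"}},"required":["series"]}

```bash
mkdir -p pics; cat > h.py <<'E'
import numpy as np, cv2
from scipy.spatial.transform import Rotation as Ro
from plant import robot, optics, order, models
def world(cam,d,px,z=None):
    c=optics.get_calibration(cam);K,R,t=map(np.array,(c["intrinsics"],c["R"],c["t"]))
    r=np.linalg.inv(K)@[px[0],px[1],1]
    if z is not None:
        o=-R.T@t; v=R.T@r; return o+v*(z-o[2])/v[2]
    u,v=int(round(px[0])),int(round(px[1]))
    w=d[max(v-1,0):v+2,max(u-1,0):u+2]; w=w[w>0]
    return R.T@(r*np.median(w)-t) if len(w) else None
def pt(cam,d,name,z=None,f="tip_of"):
    for q in getattr(models,f)(cam,name)[:2]:
        print(cam,name,np.round(q["point"],1),round(q["p"],2),"depth",np.round(world(cam,d,q["point"]),4) if world(cam,d,q["point"]) is not None else None,"" if z is None else np.round(world(cam,d,q["point"],z),4))
E
python3 - <<'E'
from h import *
for c in("scene","top"):
    p,d=optics.snapshot(c); cv2.imwrite(f"pics/{c}0.png",p); np.save(c+"d.npy",d)
    for n,z in(("hook_pole",0.0),("hook_root",.015),("hook_mid",.015),("hook_tip",.015),("hatch_hinge",.167),("hatch_eye",.267)): pt(c,d,n,z)
print(robot.observe())
E
```

```text
scene hook_pole [296.1 300.6] 0.58 depth [0.4632 0.155  0.0295] [0.4708 0.1541 0.    ]
scene hook_root [286.1 238.4] 0.91 depth [0.6174 0.1145 0.018 ] [0.6187 0.1143 0.015 ]
scene hook_mid [297.3 236.9] 0.6 depth [6.161e-01 8.640e-02 3.000e-04] [0.6102 0.0878 0.015 ]
scene hook_tip [304.9 233.7] 0.88 depth [0.61   0.0673 0.0142] [0.6097 0.0674 0.015 ]
scene hatch_hinge [379.8 135.1] 0.6 depth [ 0.6945 -0.1725  0.1756] [ 0.6995 -0.1762  0.167 ]
scene hatch_eye [391.1 121.7] 0.98 depth [ 0.6717 -0.1794  0.2493] [ 0.661  -0.1709  0.267 ]
top hook_pole [264.5 281.1] 0.87 depth [0.4736 0.153  0.03  ] [0.4756 0.1565 0.    ]
top hook_root [273.2 219.2] 0.97 depth [0.6342 0.1111 0.0017] [0.6314 0.1101 0.015 ]
top hook_root [291.2 224.2] 0.52 depth [0.6103 0.0649 0.0153] [0.6104 0.0649 0.015 ]
top hook_mid [283.3 221.2] 0.62 depth [0.6243 0.0851 0.0023] [0.6218 0.0844 0.015 ]
top hook_tip [291.7 224. ] 0.64 depth [0.6127 0.064  0.0043] [0.6107 0.0636 0.015 ]
top hook_tip [393.6 159.6] 0.47 depth [ 0.6613 -0.1762  0.2802] [ 0.7422 -0.2377  0.015 ]
top hatch_hinge [383.9 157.4] 0.68 depth [ 0.6844 -0.1673  0.2322] [ 0.7049 -0.1809  0.167 ]
top hatch_eye [392.1 160.8] 0.82 depth [ 0.6688 -0.1798  0.2485] [ 0.6632 -0.1756  0.267 ]
{'clock': 0.7, 'joint_positions': array([ 1.07008161e+00,  2.63849450e-01,  1.60398313e+00, -1.87606911e-05,
        1.27368131e+00, -3.69196832e-02]), 'qd': array([ 0.00176312,  0.00033021, -0.00198124, -0.0003654 ,  0.00087687,
        0.00197987]), 'joint_efforts': array([-2.29111547e-04, -5.14843512e+01, -3.67603898e+01, -2.15750147e-04,
        7.23414123e-04, -1.86832983e-05]), 'ee_pos': array([0.30198248, 0.60369376, 0.23132294]), 'orientation': array([3.14151461e+00, 2.08340430e-05, 2.67780311e+00]), 'wrist_force': array([-0.34306452,  0.4428969 ,  0.08898335]), 'moment': array([ 0.00740099, -0.0544505 ,  0.03672734]), 'finger_force': 0.0, 'finger_gap': 0.08560351099047869}
```

View pics/scene0.png

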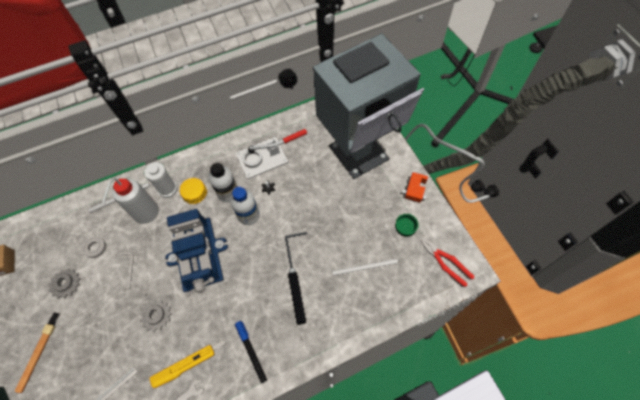

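View pics/top0.png

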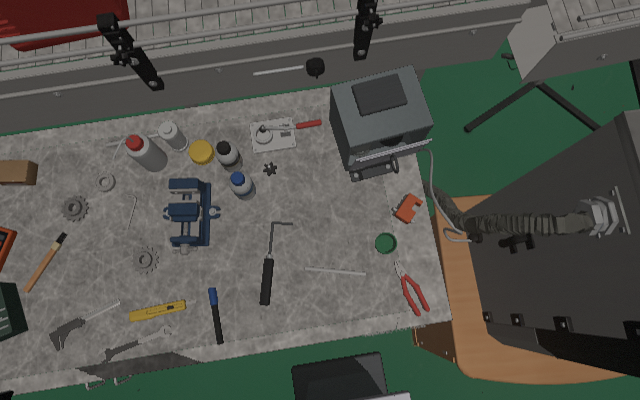

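The pole lies with its handle at about (267,282) and its hook at (273,224) to (291,224) in the top view. The hatch is on the hopper's near side, slightly open, with the eye at about (393,161). Next I'll fit the hopper, hatch and pole geometry from depth.

```bash
cat > fit.py <<'E'
from h import *
def cloud(c,d):
    k=optics.get_calibration(c);K,R,t=map(np.array,(k["intrinsics"],k["R"],k["t"]))
    v,u=np.mgrid[:400,:640]; r=np.stack([(u-K[0,2])/K[0,0],(v-K[1,2])/K[1,1],np.ones(u.shape)],-1)*d[...,None]
    P=(r-t)@R; P[d<=0]=np.nan; return P
def rect(q):
    (c,s,a)=cv2.minAreaRect((q*1000).astype(np.float32)); return np.round(c,1),np.round(s,1),round(a,1)
E
python3 - <<'E'
from fit import *
for c in("top","scene"):
    P=cloud(c,np.load(c+"d.npy")).reshape(-1,3); P=P[~np.isnan(P[:,0])]
    b=(P[:,0]>.55)&(P[:,0]<1)&(P[:,1]>-.4)&(P[:,1]<0)
    T=P[b&(P[:,2]>.322)&(P[:,2]<.336)]; print(c,"top",len(T),rect(T[:,:2]))
    H=P[b&(P[:,2]>.17)&(P[:,2]<.325)&(P[:,0]<.76)]; print("front pts",len(H),H.min(0),H.max(0)); 
    # handle
    L=P[(P[:,0]>.38)&(P[:,0]<.56)&(P[:,1]>.08)&(P[:,1]<.22)&(P[:,2]>.024)&(P[:,2]<.04)]; print("handle",len(L),rect(L[:,:2]))
    # hatch plane RANSAC
    rng=np.random.default_rng(0);best=0
    for _ in range(2000):
        s=H[rng.choice(len(H),3,False)]; n=np.cross(s[1]-s[0],s[2]-s[0]); l=np.linalg.norm(n)
        if l<1e-6: continue
        n/=l
        if n[0]>0:n=-n
        if abs(n[2])>.35 or n[0]>-.7: continue
        m=abs((H-s[0])@n)<.003
        if m.sum()>best: best=m.sum();bm=m
    Q=H[bm];n=np.linalg.svd(Q-Q.mean(0))[2][2]; n=-n if n[0]>0 else n
    print("plane",best,Q.mean(0),n,"yaw",np.degrees(np.arctan2(-n[1],-n[0])),"tilt",np.degrees(np.arcsin(n[2])))
    e=np.array([-n[1],n[0],0]);e/=np.linalg.norm(e); print("ext",np.percentile((Q-Q.mean(0))@e,[1,99]),Q[:,2].min(),Q[:,2].max())
E
```

```text
top top 2527 (array([ 848.6, -187.7]), array([300.7, 365.2]), 1.9)
front pts 4403 [ 0.55011202 -0.31541632  0.17003352] [ 0.75995871 -0.0770177   0.32490158]
handle 455 (array([478.3, 148.5]), array([ 24.7, 129. ]), 76.0)
plane 684 [ 0.68323036 -0.17292901  0.25066569] [-0.98320516 -0.10941754 -0.14606647] yaw 6.3501223064694186 tilt -8.39904119753179
ext [-0.07919638  0.08332965] 0.17030993589873564 0.3057693372028172
scene top 1657 (array([ 866.2, -128.1]), array([318.6, 161.4]), 20.0)
front pts 5311 [ 0.55017996 -0.30091027  0.17003313] [ 0.7599734  -0.07693559  0.32484001]
handle 541 (array([476.6, 148.7]), array([ 23.9, 126.5]), 76.2)
plane 1483 [ 0.68382371 -0.17071526  0.24331797] [-0.98234418 -0.1129174  -0.1491629 ] yaw 6.557192434664794 tilt -8.578418616947319
ext [-0.07697275  0.08662961] 0.17031590509864986 0.30273524324832657
```

```bash
cat >> h.py <<'E'
def Rt(yaw,tilt=0):  # tilt: hook end up by tilt deg (pole along -tool x)
    a,y=np.radians(tilt),np.radians(yaw); X=np.array([np.cos(a)*np.cos(y),np.cos(a)*np.sin(y),np.sin(a)])
    Y=np.array([-np.sin(y),np.cos(y),0]); return Ro.from_matrix(np.stack([-X,Y,np.cross(-X,Y)],1))
def rel(*targets):
    s=robot.observe(); p=np.array(s["ee_pos"]); R=Ro.from_euler("xyz",s["orientation"])
    print("now",np.round(p,4),np.round(np.degrees(s["orientation"]),2))
    for q,T in targets: print(np.round(R.inv().apply(np.array(q)-p)*100,2),np.round((R.inv()*T).as_rotvec(degrees=True),2))
E
python3 - <<'E'
from h import *
T=Rt(-14); rel(((.477,.149,.10),T),((.477,.149,.004),T))
E
```

```text
now [0.302  0.6037 0.2313] [180.     0.   153.43]
[-35.99 -32.84  13.13] [  0.     0.   -12.57]
[-35.99 -32.84  22.73] [  0.     0.   -12.57]
```

Call:
arm_command(series=[-36, -32.8, 13.1, 0, 0, -12.6, -36, -32.8, 13.1, 0, 0, -12.6, -36, -32.8, 13.1, 0, 0, -12.6, -36, -32.8, 13.1, 0, 0, -12.6, -36, -32.8, 13.1, 0, 0, -12.6, -36, -32.8, 13.1, 0, 0, -12.6, -36, -32.8, 13.1, 0, 0, -12.6, -36, -32.8, 13.1, 0, 0, -12.6, -36, -32.8, 13.1, 0, 0, -12.6, -36, -32.8, 13.1, 0, 0, -12.6, -36, -32.8, 13.1, 0, 0, -12.6, -36, -32.8, 13.1, 0, 0, -12.6, -36, -32.8, 13.1, 0, 0, -12.6, -36, -32.8, 13.1, 0, 0, -12.6, -36, -32.8, 13.1, 0, 0, -12.6], gripper=0.6)

```text
clock: 1.95
ee_pos: [0.4773, 0.1494, 0.1005]
orientation: [3.141, -0.0, 2.896]
wrist_force: [0.3, -0.3, 0.0]
finger_gap: 0.0515
finger_force: 0.0
```

```bash
python3 - <<'E'
from fit import *
p,d=optics.snapshot("wrist"); cv2.imwrite("pics/w1.png",p)
P=cloud("wrist",d).reshape(-1,3); L=P[(abs(P[:,0]-.477)<.09)&(abs(P[:,1]-.149)<.07)&(P[:,2]>.022)&(P[:,2]<.04)]
print(len(L),rect(L[:,:2]), L.max(0),L.min(0))
for n,z in(("hook_pole",0.0),("hook_root",.015),("hook_tip",.015)): pt("wrist",d,n,z)
T=Rt(-14); rel(((.477,.149,.004),T))
E
```

```text
5297 (array([477. , 149.9]), array([ 24. , 130.5]), 76.3) [0.5406306  0.17587769 0.03303074] [0.4120037  0.12678505 0.02210856]
wrist hook_pole [320.1 194.7] 0.8 depth [0.4654 0.1531 0.0305] [0.4738 0.151  0.    ]
wrist hook_root [320.9 359.7] 0.73 depth [0.4663 0.1533 0.1803] [0.621  0.1157 0.015 ]
now [0.4772 0.1509 0.1009] [1.7996e+02 5.0000e-02 1.6616e+02]
[-0.02 -0.19  9.69] [0.04 0.05 0.16]
```

View pics/w1.png

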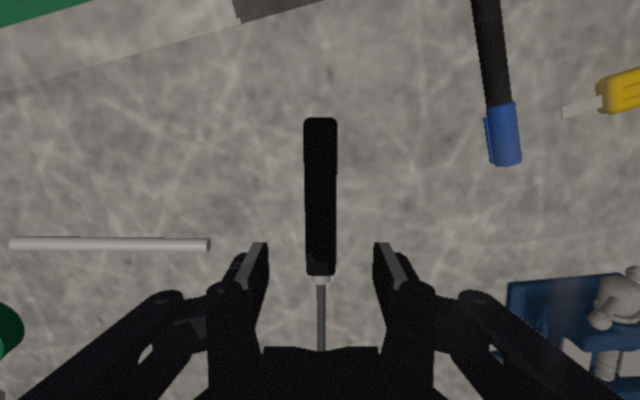

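The handle is vertical at column 320, centred between the fingers, with the rod continuing under the gripper. The pose is good, so I'll lower and grip.

Call:
arm_command(series=[0.4, 0, 3.5, 0, 0, 0, 0.4, 0, 7, 0, 0, 0, 0.4, 0, 9.6, 0, 0, 0, 0.4, 0, 9.6, 0, 0, 0, 0.4, 0, 9.6, 0, 0, 0])

```text
clock: 2.57
ee_pos: [0.4715, 0.1509, 0.0033]
orientation: [-3.14, -0.003, 2.9]
wrist_force: [-0.1, 0.3, 0.5]
finger_gap: 0.0516
finger_force: 0.0
```

Call:
arm_command(series=[0, 0, 0, 0, 0, 0, 0, 0, 0, 0, 0, 0, 0, 0, 0, 0, 0, 0, 0, 0, 0, 0, 0, 0, 0, 0, 0, 0, 0, 0, 0, 0, 0, 0, 0, 0], gripper=0, newtons=100)

```text
clock: 3.07
ee_pos: [0.4757, 0.1512, 0.007]
orientation: [3.139, 0.004, 2.898]
wrist_force: [-0.2, 1.1, 7.2]
finger_gap: 0.0222
finger_force: 98.9
```

Call:
arm_command(series=[0, 0, -3.5, 0, 0, 0, 0, 0, -7.5, 0, 0, 0, 0, 0, -11.5, 0, 0, 0, 0, 0, -15.5, 0, 0, 0, 0, 0, -19.5, 0, 0, 0, 0, 0, -23.5, 0, 0, 0, 0, 0, -23.5, 0, 0, 0, 0, 0, -23.5, 0, 0, 0])

```text
clock: 3.73
ee_pos: [0.4758, 0.1508, 0.2441]
orientation: [3.137, 0.008, 2.898]
wrist_force: [0.8, -0.6, -2.5]
finger_gap: 0.0223
finger_force: 98.5
```

```bash
python3 - <<'E'
from fit import *
s=robot.observe();p0=np.array(s["ee_pos"]);R=Ro.from_euler("xyz",s["orientation"])
for c in("scene","top"):
    p,d=optics.snapshot(c); cv2.imwrite(f"pics/{c}1.png",p); np.save(c+"d1.npy",d)
    for n in("hook_root","hook_mid","hook_tip","hatch_eye","hatch_hinge"): pt(c,d,n,{"hatch_eye":.262,"hatch_hinge":.167}.get(n,p0[2]+.011))
# expected
for n,v in(("root",(155,0,15)),("tip",(155,-54,15))):
    x=np.array(v)/1000; print(n,p0+R.apply([-x[0],x[1],.004-x[2]]))
print(s["finger_gap"])
a,b=cv2.imread("pics/scene1.png"),cv2.imread("pics/top1.png")
cv2.imwrite("pics/c1.png",np.hstack([cv2.resize(a[60:260,220:460],(400,333)),cv2.resize(b[60:260,220:460],(400,333))]))
E
```

```text
scene hatch_eye [390.8 121.6] 0.84 depth [ 0.6716 -0.1785  0.2503] [ 0.6645 -0.1729  0.262 ]
scene hatch_hinge [377.8 137.6] 0.65 depth [ 0.7034 -0.1745  0.1529] [ 0.6953 -0.1685  0.167 ]
top hook_root [258.8 201.3] 0.93 depth [0.6894 0.1427 0.0014] [0.6248 0.1157 0.2551]
top hook_root [272.8 206.1] 0.24 depth [0.6117 0.0887 0.247 ] [0.6098 0.0881 0.2551]
top hook_mid [276.1 204.3] 0.88 depth [0.6142 0.0812 0.2482] [0.6125 0.0807 0.2551]
top hook_tip [283.1 207.6] 0.91 depth [0.6607 0.0801 0.0049] [0.6031 0.0672 0.2551]
top hatch_eye [389.9 161.4] 0.93 depth [ 0.6685 -0.1751  0.2476] [ 0.6642 -0.1719  0.262 ]
top hatch_hinge [383.5 155.6] 0.59 depth [ 0.683  -0.1635  0.25  ] [ 0.7094 -0.1809  0.167 ]
root [0.62605385 0.1133671  0.25640579]
tip [0.61300838 0.06096714 0.25616089]
0.022325240132360532
```

View pics/c1.png

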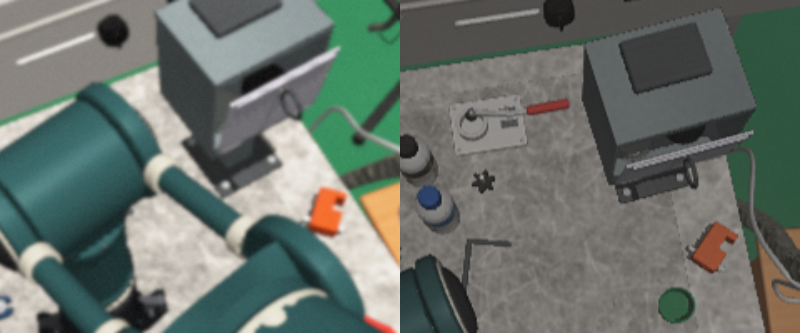

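Scene view: the ring stands out at the middle right of the hatch. Top view: the hook is free at the lower left, about (470,240) to (510,243) in the crop. The pole is held, but it may be sagging. I'll fit the hook and ring from the depth data.

```bash
python3 - <<'E'
from fit import *
d=np.load("topd1.npy");P=cloud("top",d).reshape(-1,3);P=P[~np.isnan(P[:,0])]
L=P[(P[:,0]>.55)&(P[:,0]<.66)&(P[:,1]>.03)&(P[:,1]<.14)&(P[:,2]>.2)&(P[:,2]<.3)]
print(len(L)); print(np.round(L[np.argsort(L[:,1])][::max(1,len(L)//28)],4))
n=np.array([-.983,-.111,-.147]);n/=np.linalg.norm(n)
for c in("top","scene"):
  for f in("d.npy","d1.npy"):
    P=cloud(c,np.load(c+f)).reshape(-1,3);P=P[~np.isnan(P[:,0])]
    a=(P-[.6837,-.1745,.2507])@n
    b=(a>.008)&(a<.07)&(abs(P[:,1]+.17)<.05)&(P[:,2]>.22)&(P[:,2]<.31)
    e=np.array([-.111,.983,0]);z=np.cross(n,e)
    Q=P[b]; print(c,f,len(Q),"out",np.percentile(a[b],[5,50,95]).round(4),"e",np.percentile((Q-[.6837,-.1745,.2507])@e,[5,50,95]).round(4),"z",np.percentile(Q[:,2],[5,50,95]).round(4), Q.mean(0).round(4))
E
```

```text
202
[[0.6094 0.0607 0.2476]
 [0.6127 0.0647 0.2457]
 [0.6068 0.0678 0.2449]
 [0.6092 0.0716 0.2464]
 [0.6111 0.0752 0.2506]
 [0.6144 0.0792 0.2486]
 [0.6088 0.0823 0.2467]
 [0.6134 0.0877 0.2493]
 [0.6161 0.0916 0.25  ]
 [0.6192 0.0955 0.2491]
 [0.6137 0.0987 0.2466]
 [0.6165 0.1026 0.2467]
 [0.6188 0.1062 0.249 ]
 [0.6191 0.1103 0.2504]
 [0.6221 0.1123 0.2485]
 [0.6112 0.1137 0.2488]
 [0.6055 0.1148 0.2461]
 [0.5965 0.1158 0.248 ]
 [0.5883 0.1171 0.2468]
 [0.5838 0.1175 0.2477]
 [0.5927 0.1185 0.2475]
 [0.5816 0.1197 0.2498]
 [0.5782 0.1206 0.2459]
 [0.5696 0.1217 0.2465]
 [0.5984 0.1224 0.2441]
 [0.587  0.1235 0.2477]
 [0.5636 0.1246 0.2467]
 [0.572  0.1253 0.2489]
 [0.5766 0.1269 0.2484]]
top d.npy 96 out [0.0095 0.0248 0.0415] e [-0.0044 -0.0011  0.0007] z [0.2445 0.2703 0.2859] [ 0.6564 -0.1791  0.2659]
top d1.npy 96 out [0.0103 0.0252 0.0414] e [-0.0045 -0.0012  0.001 ] z [0.245  0.271  0.2859] [ 0.656  -0.1791  0.2663]
scene d.npy 103 out [0.0102 0.0272 0.0432] e [-0.004  -0.0008  0.0009] z [0.2448 0.2664 0.2844] [ 0.6542 -0.179   0.2651]
scene d1.npy 103 out [0.0103 0.0278 0.0433] e [-0.0043 -0.0009  0.001 ] z [0.2441 0.2666 0.2845] [ 0.6543 -0.1791  0.2648]
```

```bash
python3 - <<'E'
from h import *
T=Rt(6.5); rel(((.472,-.115,.2645),T),((.503,-.1155,.2645),T))
E
```

```text
now [0.4731 0.1502 0.2388] [-1.7997e+02 -5.0000e-02  1.6603e+02]
[ -6.29 -25.77  -2.57] [-2.000e-02 -5.000e-02 -2.047e+01]
[ -9.31 -25.07  -2.57] [-2.000e-02 -5.000e-02 -2.047e+01]
```

Call:
arm_command(series=[-6.3, -25.8, -2, 0, 0, -20.5, -6.3, -25.8, -2, 0, 0, -20.5, -6.3, -25.8, -2, 0, 0, -20.5, -6.3, -25.8, -2, 0, 0, -20.5, -6.3, -25.8, -2, 0, 0, -20.5, -6.3, -25.8, -2, 0, 0, -20.5, -6.3, -25.8, -2, 0, 0, -20.5, -6.3, -25.8, -2, 0, 0, -20.5, -6.3, -25.8, -2, 0, 0, -20.5, -6.3, -25.8, -2, 0, 0, -20.5, -6.3, -25.8, -2, 0, 0, -20.5], newtons=120)

```text
clock: 5.25
ee_pos: [0.4721, -0.1143, 0.259]
orientation: [3.141, -0.0, -3.027]
wrist_force: [-0.3, 0.5, -1.2]
finger_gap: 0.0217
finger_force: 121.4
```

```bash
python3 - <<'E'
from fit import *
s=robot.observe();p0=np.array(s["ee_pos"]);print(p0,np.degrees(s["orientation"]))
for c in("top","scene"):
    p,d=optics.snapshot(c); np.save(c+"d2.npy",d); cv2.imwrite(f"pics/{c}2.png",p)
    for n in("hook_root","hook_mid","hook_tip","hatch_eye"): pt(c,d,n,.262)
    P=cloud(c,d); 
    Q=P.reshape(-1,3); Q=Q[(Q[:,0]>.56)&(Q[:,0]<.65)&(Q[:,1]>-.18)&(Q[:,1]<-.06)&(Q[:,2]>.2)&(Q[:,2]<.3)]
    print(c,len(Q));
    if len(Q)>20: print(np.percentile(Q,[2,50,98],axis=0).round(4)); print(np.round(Q[np.argsort(Q[:,1])][::max(1,len(Q)//14)],4))
a,b=cv2.imread("pics/scene2.png"),cv2.imread("pics/top2.png")
cv2.imwrite("pics/c2.png",np.hstack([cv2.resize(a[60:210,280:460],(400,333)),cv2.resize(b[90:240,290:470],(400,333))]))
E
```

```text
[ 0.4720773  -0.11433706  0.25903638] [ 1.79961255e+02 -1.84987874e-02 -1.73419897e+02]
top hook_root [360.9 179.4] 0.7 depth [ 0.7032 -0.1403  0.0086] [ 0.6351 -0.1038  0.262 ]
top hook_mid [371.9 179.7] 0.9 depth [ 0.6281 -0.1249  0.2717] [ 0.6307 -0.1265  0.262 ]
top hook_tip [382.7 179. ] 0.75 depth [ 0.696  -0.2     0.0034] [ 0.6285 -0.1493  0.262 ]
top hook_tip [369.2 182.3] 0.47 depth [ 0.6241 -0.1186  0.2696] [ 0.626  -0.1199  0.262 ]
top hatch_eye [392.  159.2] 0.9 depth [ 0.6716 -0.1797  0.2513] [ 0.6683 -0.1773  0.262 ]
top 201
[[ 0.5751 -0.1788  0.2601]
 [ 0.6235 -0.104   0.2704]
 [ 0.6448 -0.0949  0.2768]]
[[ 0.641  -0.1799  0.2768]
 [ 0.6307 -0.1492  0.2696]
 [ 0.6272 -0.142   0.2706]
 [ 0.6268 -0.1337  0.269 ]
 [ 0.6245 -0.1263  0.2736]
 [ 0.6259 -0.1181  0.2733]
 [ 0.6276 -0.1101  0.272 ]
 [ 0.5948 -0.1044  0.268 ]
 [ 0.622  -0.1026  0.2731]
 [ 0.6251 -0.1013  0.2706]
 [ 0.5736 -0.1003  0.2697]
 [ 0.58   -0.0993  0.2704]
 [ 0.6098 -0.0983  0.2727]
 [ 0.6111 -0.0968  0.2686]
 [ 0.6118 -0.0949  0.2672]]
scene hook_root [368.7 149.9] 0.95 depth [ 0.6177 -0.0941  0.2703] [ 0.6222 -0.0973  0.262 ]
scene hook_mid [375.9 142.2] 0.96 depth [ 0.6277 -0.1161  0.2703] [ 0.6324 -0.1195  0.262 ]
scene hook_tip [390.  134.8] 0.91 depth [ 0.7836 -0.2735  0.0016] [ 0.6357 -0.1547  0.262 ]
scene 233
[[ 0.5626 -0.1793  0.2554]
 [ 0.6222 -0.104   0.2697]
 [ 0.6463 -0.0946  0.276 ]]
[[ 0.6411 -0.1798  0.2743]
 [ 0.6485 -0.1785  0.2798]
 [ 0.627  -0.1442  0.2683]
 [ 0.6286 -0.1353  0.2719]
 [ 0.6243 -0.1258  0.2728]
 [ 0.628  -0.1165  0.2705]
 [ 0.6256 -0.1082  0.2717]
 [ 0.5728 -0.1046  0.2703]
 [ 0.5946 -0.1029  0.2702]
 [ 0.5681 -0.1017  0.2718]
 [ 0.6197 -0.1005  0.2703]
 [ 0.6261 -0.0994  0.2697]
 [ 0.6202 -0.0984  0.2709]
 [ 0.5965 -0.0973  0.2677]
 [ 0.6182 -0.0949  0.2723]]
```

View pics/c2.png

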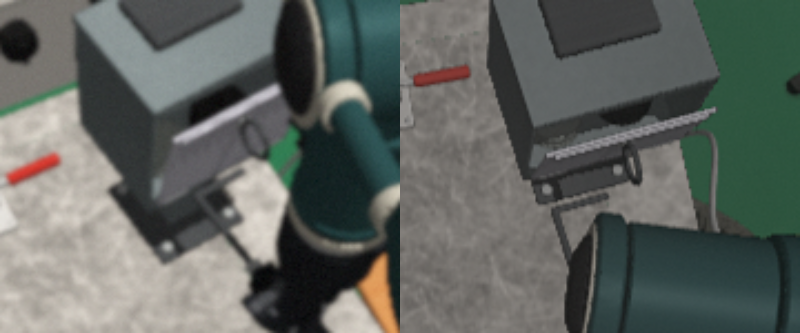

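The hook lies level in front of and left of the ring, at about (555,210) to (605,197) in the right crop; the ring is at (632,162). I'll move forward 2.7 cm, down a little, then insert sideways.

Call:
arm_command(series=[-1.4, 0, 0.3, 0, 0, 0, -2.7, 0, 0.3, 0, 0, 0, -2.7, 0, 0.3, 0, 0, 0, -2.7, 0, 0.3, 0, 0, 0, -2.7, -1, 0.3, 0, 0, 0, -2.7, -2, 0.3, 0, 0, 0, -2.7, -3, 0.3, 0, 0, 0, -2.7, -4, 0.3, 0, 0, 0, -2.7, -4, 0.3, 0, 0, 0])

```text
clock: 6.5
ee_pos: [0.5036, -0.1545, 0.2564]
orientation: [-3.14, 0.0, -3.03]
wrist_force: [0.7, 0.5, -0.5]
finger_gap: 0.0217
finger_force: 121.4
```

```bash
python3 - <<'E'
from fit import *
s=robot.observe();print(s["ee_pos"],np.degrees(s["orientation"]),s["wrist_force"],s["moment"])
for c in("top","scene"):
    p,d=optics.snapshot(c); cv2.imwrite(f"pics/{c}3.png",p)
    for n in("hook_root","hook_mid","hook_tip","hatch_eye"): pt(c,d,n,.265)
a,b=cv2.imread("pics/scene3.png"),cv2.imread("pics/top3.png")
cv2.imwrite("pics/c3.png",np.hstack([cv2.resize(a[90:165,340:430],(400,333),interpolation=2),cv2.resize(b[130:205,340:430],(400,333),interpolation=2)]))
E
```

```text
[ 0.50358901 -0.15445214  0.25642081] [-1.79929246e+02  9.35541771e-03 -1.73597420e+02] [ 0.73668401  0.52028752 -0.463221  ] [0.00325767 0.00939706 0.01186592]
top hook_root [373.7 164.3] 0.59 depth [ 0.7385 -0.1819  0.0128] [ 0.6625 -0.1361  0.265 ]
top hook_mid [387.8 164.2] 0.81 depth [ 0.657  -0.165   0.2679] [ 0.6579 -0.1656  0.265 ]
top hook_mid [391.8 161.2] 0.42 depth [ 0.6625 -0.1748  0.267 ] [ 0.6631 -0.1753  0.265 ]
top hook_tip [397.4 162.2] 0.96 depth [ 0.6534 -0.1821  0.2837] [ 0.659  -0.1865  0.265 ]
top hatch_eye [391.3 161.2] 0.71 depth [ 0.6628 -0.1739  0.2664] [ 0.6632 -0.1742  0.265 ]
scene hook_root [375.6 131.1] 0.82 depth [ 0.6551 -0.1308  0.2655] [ 0.6554 -0.131   0.265 ]
scene hook_mid [384.5 126.4] 0.72 depth [ 0.6562 -0.1524  0.2675] [ 0.6577 -0.1535  0.265 ]
scene hook_tip [398.8 121. ] 0.82 depth [ 0.647  -0.1793  0.2811] [ 0.6567 -0.1874  0.265 ]
scene hatch_eye [393.9 121.6] 0.91 depth [ 0.6584 -0.1762  0.2674] [ 0.6598 -0.1773  0.265 ]
```

View pics/c3.png

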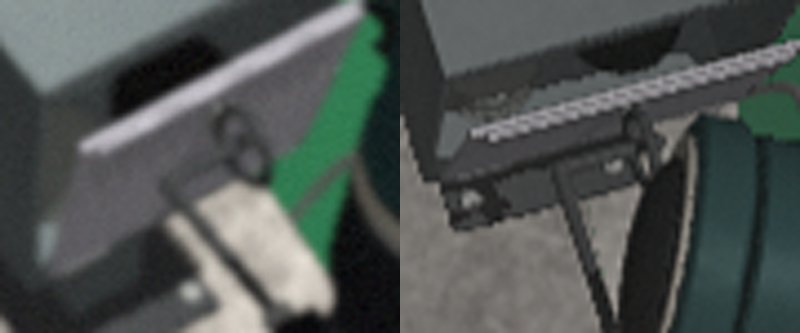

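The finger passes through the ring (left crop: finger from (165,185) to about (265,140), ring around (240,145)) with no contact force. I'll insert 1.5 cm more and compute the pull arc.

Call:
arm_command(series=[0, -0.8, 0, 0, 0, 0, 0, -1.5, 0, 0, 0, 0, 0, -1.5, 0, 0, 0, 0])

```text
clock: 7.25
ee_pos: [0.5055, -0.1683, 0.2563]
orientation: [-3.141, 0.0, -3.028]
wrist_force: [0.1, -0.2, -1.2]
finger_gap: 0.0216
finger_force: 121.4
```

```bash
python3 - <<'E'
import numpy as np
for th in np.r_[.148,.3:1.55:.15,1.5]:
    s,c=np.sin(th),np.cos(th); e=np.array([100*s+28*c,100*c-28*s]); t=np.array([e[1],-e[0]])/np.linalg.norm(e)
    q=e+12.5*t-[42.4,94.8]; print(round(th,2),"x %.2f z %.2f"%(q[0]/10,-q[1]/10))
E
```

```text
0.15 x 1.14 z 0.51
0.3 x 2.44 z 1.43
0.45 x 3.57 z 2.52
0.6 x 4.52 z 3.77
0.75 x 5.28 z 5.14
0.9 x 5.82 z 6.61
1.05 x 6.13 z 8.14
1.2 x 6.22 z 9.71
1.35 x 6.07 z 11.27
1.5 x 5.68 z 12.79
1.5 x 5.68 z 12.79
```

Pull up to about θ = 0.75 first.

Call:
arm_command(series=[0.6, 0, 0.2, 0, 0, 0, 1.1, 0, 0.5, 0, 0, 0, 1.8, 0, 1, 0, 0, 0, 2.4, 0, 1.4, 0, 0, 0, 3, 0, 2, 0, 0, 0, 3.6, 0, 2.5, 0, 0, 0, 4.1, 0, 3.1, 0, 0, 0, 4.5, 0, 3.8, 0, 0, 0, 4.9, 0, 4.5, 0, 0, 0, 5.3, 0, 5.1, 0, 0, 0, 5.3, 0, 5.1, 0, 0, 0])

```text
clock: 8.17
ee_pos: [0.4506, -0.1725, 0.2032]
orientation: [3.14, -0.003, -3.028]
wrist_force: [-0.8, 1.1, -1.1]
finger_gap: 0.0218
finger_force: 121.5
```

```bash
python3 - <<'E'
from fit import *
s=robot.observe();print(s["ee_pos"],np.degrees(s["orientation"]),s["wrist_force"],s["moment"])
for c in("top","scene"):
    p,d=optics.snapshot(c); cv2.imwrite(f"pics/{c}4.png",p)
    for n in("hook_root","hatch_eye"): pt(c,d,n,.2)
a,b=cv2.imread("pics/scene4.png"),cv2.imread("pics/top4.png")
cv2.imwrite("pics/c4.png",np.hstack([cv2.resize(a[80:180,320:440],(400,333),interpolation=2),cv2.resize(b[120:220,320:440],(400,333),interpolation=2)]))
E
```

```text
[ 0.45063834 -0.17246109  0.20318963] [ 179.90259763   -0.19377178 -173.48723219] [-0.77290506  1.13925929 -1.05264033] [0.0046921  0.03133276 0.03977078]
top hook_root [381.6 192.7] 0.78 depth [ 6.593e-01 -1.902e-01  4.000e-04] [ 0.6138 -0.1529  0.2   ]
top hatch_eye [394.6 184.2] 0.94 depth [ 0.615  -0.1734  0.2549] [ 0.6284 -0.1855  0.2   ]
scene hook_root [394.7 162.2] 0.75 depth [ 0.7008 -0.242  -0.0017] [ 0.6032 -0.1566  0.2   ]
scene hatch_eye [403.3 147.6] 0.6 depth [ 0.7283 -0.2839  0.0048] [ 0.6279 -0.1926  0.2   ]
```

View pics/c4.png

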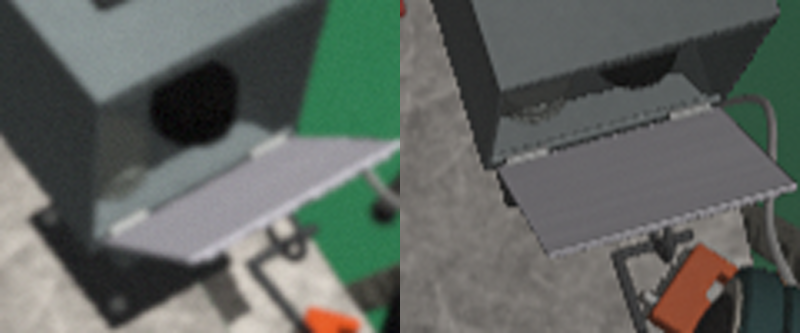

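The hatch is well open and the hook is still through the ring (right crop, about (655,240)). I'll continue to about θ = 1.45.

Call:
arm_command(series=[0.3, 0, 0.8, 0, 0, 0, 0.5, 0, 1.5, 0, 0, 0, 0.7, 0, 2.2, 0, 0, 0, 0.85, 0, 3, 0, 0, 0, 0.9, 0, 3.8, 0, 0, 0, 0.9, 0, 4.6, 0, 0, 0, 0.9, 0, 5.4, 0, 0, 0, 0.8, 0, 6.2, 0, 0, 0, 0.7, 0, 6.7, 0, 0, 0, 0.5, 0, 7.2, 0, 0, 0, 0.5, 0, 7.2, 0, 0, 0])

```text
clock: 9.38
ee_pos: [0.4471, -0.1731, 0.1319]
orientation: [3.14, -0.002, -3.027]
wrist_force: [-0.1, 0.1, -1.6]
finger_gap: 0.022
finger_force: 121.4
```

```bash
cat > hatch.py <<'E'
from fit import *
s=robot.observe();print(s["ee_pos"],s["wrist_force"],s["moment"])
X=np.array([.9936,.1132,0]);Y=np.array([-.1132,.9936,0])
for c in("top","scene"):
    p,d=optics.snapshot(c); cv2.imwrite(f"pics/{c}5.png",p)
    P=cloud(c,d).reshape(-1,3);P=P[~np.isnan(P[:,0])]; a=(P-[.70,-.173,.167])@np.stack([-X,Y],1)
    m=(a[:,0]>.03)&(a[:,0]<.125)&(abs(a[:,1])<.07)&(P[:,2]>.14)&(P[:,2]<.26)
    k=np.polyfit(a[m,0],P[m,2],1); r=abs(np.polyval(k,a[m,0])-P[m,2])<.005
    k=np.polyfit(a[m,0][r],P[m,2][r],1); print(c,m.sum(),r.sum(),"theta",np.pi/2-np.arctan(k[0]),"z0",k[1])
    for n in("hook_root","hook_tip","hatch_eye"): pt(c,d,n,.146)
E
python3 hatch.py
```

```text
[ 0.44707661 -0.17306541  0.1318612 ] [-0.10480402  0.07764262 -1.59123476] [ 0.03303893  0.07215338 -0.05888183]
top 2388 2334 theta 1.4518656498006257 z0 0.16611936881968342
top hatch_eye [391.7 198.7] 0.66 depth [ 0.6009 -0.1769  0.1789] [ 0.6078 -0.1837  0.146 ]
scene 2094 2079 theta 1.4542679828226337 z0 0.16547384582958002
scene hook_root [392.  176.1] 0.66 depth [ 0.5851 -0.1427  0.1782] [ 0.5995 -0.1554  0.146 ]
scene hatch_eye [401.4 169.4] 0.79 depth [ 0.5913 -0.1703  0.1773] [ 0.6056 -0.1837  0.146 ]
```

Call:
arm_command(series=[-0.1, 0, 0.3, 0, 0, 0, -0.2, 0, 0.6, 0, 0, 0, -0.2, 0, 0.6, 0, 0, 0])

```text
clock: 10.03
ee_pos: [0.4496, -0.1731, 0.1268]
orientation: [3.141, -0.0, -3.028]
wrist_force: [-0.0, -0.2, -1.2]
finger_gap: 0.022
finger_force: 121.5
```

Call:
arm_command(series=[0, 0, 0.2, 0, 0, 0, 0, 0, 0.4, 0, 0, 0, 0, 0, 0.4, 0, 0, 0])

```text
clock: 10.28
ee_pos: [0.4498, -0.1734, 0.1237]
orientation: [-3.141, 0.001, -3.028]
wrist_force: [-3.7, 1.2, 5.0]
finger_gap: 0.022
finger_force: 122.5
```

```bash
python3 hatch.py
```

```text
[ 0.44980531 -0.17335794  0.12367842] [-3.74056328  1.167947    4.96311285] [ 0.06648356 -0.41541655  0.15665429]
top 2394 2325 theta 1.4999114288182827 z0 0.16624366512936004
top hatch_eye [389.9 199. ] 0.72 depth [ 0.6023 -0.174   0.1722] [ 0.6078 -0.1794  0.146 ]
scene 2125 2124 theta 1.5003212027354698 z0 0.16551908177385613
scene hook_root [391.5 179.6] 0.86 depth [ 0.5796 -0.1389  0.1742] [ 0.592  -0.1499  0.146 ]
scene hatch_eye [401.7 169.8] 0.93 depth [ 0.592  -0.1722  0.173 ] [ 0.6043 -0.1838  0.146 ]
```

The hatch is at its stop (θ ≈ 1.50, force rising). Next is unhooking: raise to the middle of the eye, then slide out to the left.

Call:
arm_command(series=[0, 0, -0.8, 0, 0, 0, 0, 0, -1.5, 0, 0, 0, 0, 0, -1.5, 0, 0, 0])

```text
clock: 10.93
ee_pos: [0.4505, -0.1737, 0.1396]
orientation: [-3.14, 0.002, -3.028]
wrist_force: [0.9, 0.7, -1.3]
finger_gap: 0.0219
finger_force: 121.4
```

Call:
arm_command(series=[0, 1, 0, 0, 0, 0, 0, 2, 0, 0, 0, 0, 0, 3, 0, 0, 0, 0, 0, 4, 0, 0, 0, 0, 0, 5, 0, 0, 0, 0, 0, 6, 0, 0, 0, 0, 0, 6, 0, 0, 0, 0])

```text
clock: 11.52
ee_pos: [0.4421, -0.1115, 0.138]
orientation: [3.141, -0.001, -3.026]
wrist_force: [0.3, 0.0, -1.3]
finger_gap: 0.0218
finger_force: 121.4
```

```bash
python3 hatch.py; python3 - <<'E'
import cv2,numpy as np
a,b=cv2.imread("pics/scene5.png"),cv2.imread("pics/top5.png")
cv2.imwrite("pics/c5.png",np.hstack([cv2.resize(a[100:225,300:450],(400,333),interpolation=2),cv2.resize(b[130:255,300:450],(400,333),interpolation=2)]))
E
```

```text
[ 0.44212793 -0.11151478  0.13796644] [ 2.86017886e-01  1.21780131e-03 -1.28828386e+00] [ 0.04712606  0.01604398 -0.01554596]
top 2395 2328 theta 1.4980726307427434 z0 0.1662185028654115
top hook_root [355.1 208.6] 0.83 depth [ 0.5979 -0.0938  0.148 ] [ 0.5983 -0.094   0.146 ]
top hook_root [381.7 160.8] 0.5 depth [ 0.6977 -0.1743  0.1662] [ 0.7039 -0.1784  0.146 ]
top hatch_eye [392.9 201.6] 0.89 depth [ 0.5949 -0.1794  0.1735] [ 0.6005 -0.1851  0.146 ]
scene 1239 1239 theta 1.5034071250307464 z0 0.16568155658392358
scene hook_root [370.2 187.1] 0.93 depth [ 0.5944 -0.0957  0.1499] [ 0.5962 -0.097   0.146 ]
scene hatch_eye [400.5 170.4] 0.56 depth [ 0.5919 -0.1691  0.1729] [ 0.6041 -0.1805  0.146 ]
```

View pics/c5.png

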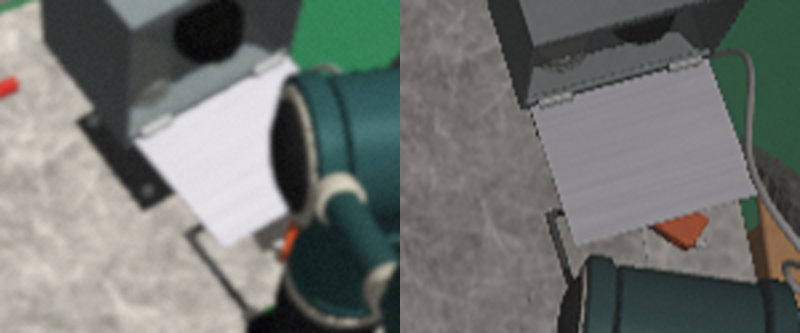

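The hook is out of the eye, with its root at y ≈ -0.094, the tip near -0.147 and the ring at -0.18. The hatch stays level. I'll carry the pole left and lower it.

Call:
arm_command(series=[0, 4, 0, 0, 0, 0, 0, 8, 0, 0, 0, 0, 0, 12, 0, 0, 0, 0, -1, 16, 0, 0, 0, 0, -3, 19.5, 0, 0, 0, 0, -4, 23, 0, 0, 0, 0, -4, 25, 2, 0, 0, 0, -4, 25, 5, 0, 0, 0, -4, 25, 8, 0, 0, 0, -4, 25, 10, 0, 0, 0, -4, 25, 11, 0, 0, 0, -4, 25, 11, 0, 0, 0])

```text
clock: 12.92
ee_pos: [0.4518, 0.1385, 0.0257]
orientation: [-3.141, -0.006, -3.028]
wrist_force: [-0.7, -0.2, -2.5]
finger_gap: 0.0217
finger_force: 121.5
```

```bash
python3 - <<'E'
from fit import *
s=robot.observe();print(s["ee_pos"],np.degrees(s["orientation"]))
p,d=optics.snapshot("top"); P=cloud("top",d).reshape(-1,3)
L=P[(P[:,0]>.56)&(P[:,0]<.66)&(P[:,1]>.06)&(P[:,1]<.2)&(P[:,2]>.012)&(P[:,2]<.06)]; print(len(L),np.percentile(L,[3,50,97],axis=0).round(4))
for q in(L[L[:,0]<.59],L[L[:,0]>.59]): print(len(q),np.median(q,0).round(4))
for n in("hook_root","hook_tip"): pt("top",d,n,.03)
E
```

```text
[0.45179979 0.13849591 0.02572699] [-179.95622163   -0.32126833 -173.49694417]
114 [[0.5629 0.1065 0.032 ]
 [0.6035 0.1482 0.0366]
 [0.611  0.1567 0.0399]]
37 [0.575  0.1513 0.0365]
77 [0.606  0.1355 0.0366]
top hook_root [256.7 228.3] 0.82 depth [0.617  0.1582 0.0007] [0.6114 0.1546 0.03  ]
top hook_tip [276.6 222.5] 0.64 depth [0.6241 0.1035 0.    ] [0.6182 0.1013 0.03  ]
```

Call:
arm_command(series=[0, 0, 0.9, 0, 0, 0, 0, 0, 1.6, 0, 0, 0, 0, 0, 1.8, 0, 0, 0, 0, 0, 1.8, 0, 0, 0])

```text
clock: 13.4
ee_pos: [0.4535, 0.139, 0.0097]
orientation: [-3.141, -0.001, -3.028]
wrist_force: [-0.0, -0.5, -1.6]
finger_gap: 0.0219
finger_force: 121.5
```

Call:
arm_command(series=[0, 0, 0.1, 0, 0, 0, 0, 0, 0.2, 0, 0, 0, 0, 0, 0.2, 0, 0, 0])

```text
clock: 13.65
ee_pos: [0.4542, 0.1393, 0.0083]
orientation: [-3.142, 0.0, -3.028]
wrist_force: [0.1, 0.0, -2.1]
finger_gap: 0.0216
finger_force: 121.5
```

Call:
arm_command(series=[0, 0, 0.1, 0, 0, 0, 0, 0, 0.2, 0, 0, 0, 0, 0, 0.2, 0, 0, 0])

```text
clock: 13.9
ee_pos: [0.4543, 0.1394, 0.007]
orientation: [-3.142, 0.0, -3.028]
wrist_force: [-3.2, 0.2, 5.0]
finger_gap: 0.0213
finger_force: 122.6
```

Touching the bench. I'll release and retreat.

Call:
arm_command(series=[0, 0, 0, 0, 0, 0, 0, 0, 0, 0, 0, 0, 0, 0, 0, 0, 0, 0, 0, 0, 0, 0, 0, 0, 0, 0, 0, 0, 0, 0, 0, 0, 0, 0, 0, 0], gripper=0.6)

```text
clock: 14.4
ee_pos: [0.4541, 0.1393, 0.0062]
orientation: [-3.142, -0.0, -3.028]
wrist_force: [-0.1, 0.5, -0.3]
finger_gap: 0.0509
finger_force: 0.0
```

Call:
arm_command(series=[0, 0, -2, 0, 0, 0, 0, 0, -5, 0, 0, 0, 0, 0, -9, 0, 0, 0, 0, 0, -13, 0, 0, 0, 0, 0, -17, 0, 0, 0, 0, 0, -20, 0, 0, 0, 0, 0, -20, 0, 0, 0, 0, 0, -20, 0, 0, 0])

```text
clock: 15.07
ee_pos: [0.4559, 0.1397, 0.209]
orientation: [3.141, 0.006, -3.028]
wrist_force: [-1.1, -0.3, -0.7]
finger_gap: 0.0514
finger_force: 0.0
```

```bash
python3 hatch.py; python3 - <<'E'
from fit import *
p,d=optics.snapshot("wrist"); cv2.imwrite("pics/w6.png",p)
a=cv2.imread("pics/top5.png")
cv2.imwrite("pics/c6.png",np.hstack([cv2.resize(p,(400,300)),cv2.resize(a[120:320,220:460],(400,300))]))
E
```

```text
[0.45591971 0.1397407  0.20904187] [-1.08278251 -0.34350224 -0.66284905] [ 0.05806241  0.0270814  -0.02472261]
top 2399 2322 theta 1.4980790356745 z0 0.16613758643263196
top hook_root [252.8 229.8] 0.4 depth [0.5065 0.0946 0.5742] [0.5873 0.1501 0.146 ]
top hook_tip [277.1 226.3] 0.41 depth [0.6124 0.1032 0.0066] [0.5863 0.0931 0.146 ]
top hatch_eye [391.9 200.1] 0.84 depth [ 0.5987 -0.1778  0.1736] [ 0.6044 -0.1835  0.146 ]
top hatch_eye [267.3 224.8] 0.73 depth [0.6217 0.1288 0.0016] [0.5935 0.1152 0.146 ]
scene 2148 2114 theta 1.5001238041514324 z0 0.1655530954396939
scene hook_tip [400.3 171.6] 0.39 depth [ 0.5892 -0.1669  0.1735] [ 0.6016 -0.1785  0.146 ]
scene hatch_eye [401.6 173.5] 0.88 depth [ 0.5832 -0.1666  0.1746] [ 0.5959 -0.1786  0.146 ]
```

View pics/c6.png

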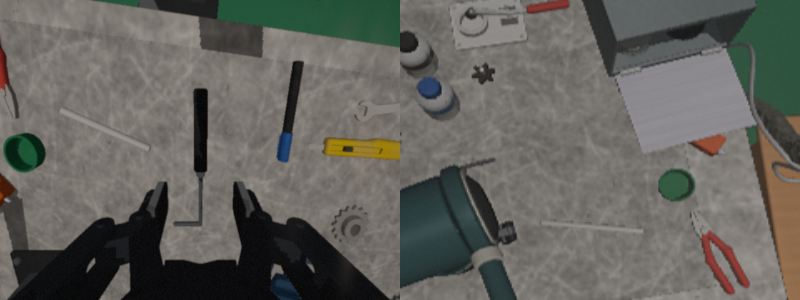

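The pole lies flat on the bench, clear of the hopper (wrist crop: handle at (200,130), hook at (185,222)). The hatch stays level and the gripper is free.

```bash
python3 -c "
from h import *
print(order.job_done())"
```

```text
the job is handed in; nothing more can be done
None
```

The hatch is open to its stop (about 1.50 rad, nearly level), the pole is unhooked and lying flat on the bench clear of the hopper, and the job was handed in at about 15 s on the robot's clock.

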